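# Swing the index-pinned magnifier one hole to the yellow dish

## Task

Bring the bench magnifier from the white dish to the yellow dish beside it: hook a fingertip under the red pull ring and lift the spring pin out of its hole, swing the arm the one hole round towards the yellow dish, and let the pin drop fully home there so that the arm is locked again. Be gentle: do not squeeze the ring or force the pin, and leave the dishes and the other things on the bench where they stand.

Things in the scene. Friction and masses are not known exactly. Their poses are not given: they have to be found in the camera images.
- pivot (a point): on the swing arm's upright hinge axis, at the top of its grey hub (50 mm across), 170 mm above the bench. Its x axis points along the arm's starting direction, z up. The stand is fixed: grey base 170 x 150 x 20 mm, post, and a level aluminium index plate, a sector of 108 mm radius, top 135 mm above the bench, with five pin holes 30 degrees apart on a circle 90 mm from the axis
- swing_arm (a joint): angle of the grey flat arm (32 mm wide, top 151 mm above the bench), rad, anticlockwise from above positive; holes at -1.047, -0.524, 0 (start), 0.524, 1.047; stops at +-1.15. Free of the pin it turns with 2 to 3 N sideways at the ring and stays where it is left; with the pin in a hole it is locked, with under 1 degree of play
- plunger (a joint): height of the spring index pin, m: 0 fully home in a hole, about 0.010 riding on the plate between holes, 0.020 at its upper stop. Raising it takes about 6 N at 0 and 11 N at 0.020. Let go over a hole (within 1 degree) it drops home; let go between holes it rides on the plate and drops in when the arm is swung on to the next hole
- ring_mid (a point): centre of the opening of the upright red-coated pull ring on the pin, 90 mm from the hinge axis, 222 mm above the bench with the pin home. Rigid on the pin, 6 mm round bar; opening 46 mm wide (y), 52 mm high (z), its corners at the top cut off at 45 degrees; one looks through it along the arm: x points outward along the arm, z up
- ring_top (a point): middle of the ring's upper bar (bar centre, 29 mm above the opening's centre); axes as the opening's. Below the ring: a dark collar 17 mm across down to 178 mm above the bench, then the dark pin housing, 21 mm across, on the arm
- lens_mid (a point): centre of the magnifier lens at the arm's end, 200 mm from the hinge axis, 145 mm above the bench; white hood 110 mm across and 24 mm high
- yellow_dish_mid (a point): centre of the yellow dish (80 mm across, 22 mm high, loose on the bench; point 11 mm up), which holds a few beetles. It stands under the place of the lens one hole to the left or to the right of the start
- blue_dish_mid (a point): centre of the blue dish, same size, under the place of the lens one hole to the other side
- white_dish_mid (a point): centre of the white dish with snail shells, same size, under the lens at the start
- vial_a_mid (a point): centre of a white capped specimen vial, 27 mm across, 55 mm high, standing loose
- vial_b_mid (a point): centre of a second such vial
- lens_box_mid (a point): centre of a small black box, 50 x 50 x 24 mm, lying loose
- pill_jar_mid (a point): centre of an amber jar with white cap, 43 mm across, 54 mm high, standing loose
- water_bottle_mid (a point): middle of a clear water bottle with blue band, 65 mm across, 200 mm high, standing loose
Not all that is in view belongs to the job. Several things look just like the part that bears yellow_dish_mid: the one meant starts farthest to the robot's right.

How it is judged:
On the way, in this order (a step that is already met when the one before it is completed fails the run):
1. the pin is lifted clear of the starting hole with the arm still there (value of joint plunger above 0.0095 m and value of joint swing_arm between -0.1 and 0.1 rad), for 0.05 s.
2. the pin is home again with the lens over the yellow dish (value of joint plunger below 0.002 m and horizontal distance between lens_mid and yellow_dish_mid below 0.02 m), for 0.2 s.
At the end, for the whole second after the job is handed in: the pin is fully home (joint plunger under 2 mm) in the hole where the lens stands over the yellow dish (centres within 20 mm in plan), the arm at rest (all of step 2 and velocity of joint swing_arm between -0.05 and 0.05 rad/s); the robot touches nothing.
It fails at once if the ring is squeezed or the pin forced: over 35 N between the fingers and the plunger (contact force between the fingers and plunger above 35 N).
It fails at once if a dish is moved over 12 mm (distance of any of yellow_dish_mid, blue_dish_mid, white_dish_mid from where it was at the start of the episode above 0.012 m).
It fails at once if another thing on the bench is moved over 20 mm (distance of any of vial_a_mid, vial_b_mid, lens_box_mid, pill_jar_mid, water_bottle_mid from where it was at the start of the episode above 0.02 m).
It also fails if it takes over 51 s, if anything falls off the work surface, if the arm or the gripper's body presses on something with over 40 N, if the wrist force passes 120 N, or if a joint passes its speed limit or range.

## Robot

A 6-joint arm with a two-finger parallel gripper is mounted at the origin on the work surface. World frame = base frame: x ahead of the robot, y to its left, z up, the work surface at z = 0. Lengths are in m, angles in rad, forces in N, time in s.
With the tool pointing down it reaches from about 0.275 to 0.85 m from the base axis. Payload 5.2 kg.
Tool frame: the origin (TCP) lies between the finger pads; the fingertips stand 11 mm ahead of it and the grasp point (between the pads) lies 8 mm behind it; z points along the fingers, y is the line along which they close (so a half turn about z gives the same grasp; the last joint's range is limited). The gripper opens to 85 mm and grips with 20 to 120 N. Pads are 22 mm wide; open, the fingers measure 114 mm over their backs; the gripper's body (76 mm by 85 mm) begins 54 mm behind the grasp point. The pads swing forward as they close: fully open they stand 13 mm farther back than shut.
Start: joints at [1.038, 0.259, 1.535, -0, 1.348, -0.203], TCP at [0.178, 0.52, 0.242] pointing down, gripper open.
Joint ranges: [-3.14, 3.14], [-0.91, 2.08], [0.19, 2.58], [-1.22, 4.36], [0.22, 2.71], [-3.12, 3.12]. Speed limits (rad/s): [2.57, 2.57, 3.14, 3.14, 3.14, 3.14].

## Interface

Orientations are given as a rotation vector (axis times angle).
In Python, from workcell import sensors, optics, order gives the robot as it stands.
- The arm moves only by the tool servo_tool, never from a script. Its argument "steps" is a list that holds one entry, the list of rows, each a list of 7 numbers: the shift along the tool's x, y, z in cm, then the turn, a rotation vector about the tool's x, y, z in degrees, then the finger opening in cm, from 0 to 8.54. In form: [[[dx, dy, dz, wx, wy, wz, gripper], ...]]. A call has 1 to 5 rows; each row shifts and turns the commanded pose from where the row before left it, along the tool's axes as they then stand; what a row does not reach is not made up. A row lasts 1/10 s, in which the tool goes at most 50 mm and 8.59 degrees, less where a joint would pass 70% of its speed; a pose out of reach is approached as far as the arm can. A call with a gripper value outside its range is refused whole. The fingers move at their own pace and stop on an object; "newtons" is the grip in N (left out, the last holds). Time passes only in rows, so rows that do not move let the fingers close. It gives the time, the measured TCP pose, the force, the opening and the grip force at its end, in the units of the state.
- sensors.state(): the state, without advancing time (a new reading comes with each control period).
- optics.snapshot(name): name is "scene" or "side" or "wrist"; returns the picture (480x640x3 uint8, blue, green, red); there is no depth.
- optics.calibration(name): a dict with "vertical_fov" (degrees; the focal length in pixels is half the picture's height over the tangent of half this angle, whatever the lens; pixels are square), "cx", "cy" (the principal point, pixels), "T" (4x4, takes a point from camera to world coordinates); the wrist camera has in their place "mount" (4x4, takes a point from camera to tool coordinates, whose origin is the TCP and whose axes are the flange's). Camera axes: x right, y down, z forward; pixel columns grow to the right and rows downward; lengths in m; the calibration is good to about 2 mm. A picture is of the moment at which its call begins: read the wrist's pose just before it. calibration takes no time and is no camera call.
- order.sign_off(): hands the job in; it is judged then, once.
Trained networks look in the newest picture that a camera, given by its name, has taken for a name from the list of things; names that differ only in an ending like _2 or _b are one class to them, and where a whole thing is asked for, a point or a joint stands for the part that bears it (a point fixed in the world has none). Each returns a list of dicts, best first, with "score" (0 to 1); they miss things now and then, are a little off and sometimes report something else, mostly with a low value. They report only what shows in the picture. A call takes as long as a camera call. They do not tell look-alikes from the thing itself.
- optics.find_in(query, camera): "xy" ([column, row] in pixels, amid what is visible of it).
- optics.silhouettes(query, camera): "pixels" (480x640 bool, what is visible of it) and "xy" ([column, row] in pixels, amid what is visible of it).
- optics.tip_of(query, camera): "xy" ([column, row] in pixels: a listed point, or the origin of a listed thing).
The state is a dict: "clock": time; "joints": joint angles; "joint_vel": joint speeds; "tau": joint torques, N m; "eef_pos": TCP position; "orientation": TCP orientation; "ft_force": force on the tool from outside, world axes, zero at the start; "torque": the same for the moment, N m; "gripper_width": finger opening in m; "grasp_force": force on a finger pad.
Only numpy, scipy, OpenCV 4.12 (cv2) and the standard library are available. Lean on these libraries where they do the work, as an engineer would, in place of code of your own. Each camera call takes 0.05 s, during which the arm holds its last target. There are 200 camera calls.

## Working session

There is one attempt and no reset: what is moved stays moved. The work goes in short steps, Python scripts to look and compute and a tool call to move; the robot and the scene stay as the last step left them, time stands still between calls to the robot, and variables do not carry over. Pictures are saved under pics/ and viewed, at most 10 in all, crops included, and the job is handed in when it is done.

Besides the shell and the picture viewer there is one more tool, called after ">>>" by a JSON object that holds its "api" and its "payload". servo_tool: Moves the arm, as the interface text tells. Its arguments: {"type":"object","properties":{"steps":{"type":"array"},"newtons":{"type":"number"}},"required":["steps"]}

```bash
mkdir -p pics
cat > h.py <<'E'
import numpy as np, cv2
from workcell import sensors, optics, order
from scipy.spatial.transform import Rotation as R
def ray(cam,xy):
    c=optics.calibration(cam); f=240/np.tan(np.radians(c["vertical_fov"])/2)
    if "T" in c: T=np.array(c["T"])
    else:
        s=sensors.state(); B=np.eye(4); B[:3,:3]=R.from_rotvec(s["orientation"]).as_matrix(); B[:3,3]=s["eef_pos"]; T=B@np.array(c["mount"])
    d=np.array([(xy[0]-c["cx"])/f,(xy[1]-c["cy"])/f,1.])
    return T[:3,3],T[:3,:3]@d
def atz(cam,xy,z):
    o,d=ray(cam,xy); return o+d*(z-o[2])/d[2]
E
python3 - <<'E'
from h import *
ims=[]
for c in ["scene","side"]:
    im=optics.snapshot(c); cv2.imwrite(f"pics/{c}0.png",im)
    for n,z in [("pivot",.17),("ring_mid",.222),("ring_top",.251),("lens_mid",.145),("yellow_dish_mid",.011),("blue_dish_mid",.011),("white_dish_mid",.011),("water_bottle_mid",.1),("pill_jar_mid",.027),("vial_a_mid",.027)]:
        for r in optics.tip_of(n,c)[:3]:
            print(c,n,round(r["score"],2),np.round(r["xy"]),np.round(atz(c,r["xy"],z),3))
print(sensors.state())
E
```

```text
scene pivot 0.72 [323. 221.] [0.517 0.023 0.17 ]
scene ring_mid 0.68 [302. 238.] [0.605 0.021 0.222]
scene ring_mid 0.34 [393. 282.] [0.621 0.21  0.222]
scene ring_top 0.65 [298. 229.] [0.607 0.016 0.251]
scene lens_mid 0.66 [277. 308.] [0.723 0.024 0.145]
scene lens_mid 0.23 [323. 218.] [0.495 0.013 0.145]
scene lens_mid 0.18 [298. 228.] [ 0.539 -0.026  0.145]
scene yellow_dish_mid 0.8 [398. 346.] [0.635 0.249 0.011]
scene yellow_dish_mid 0.78 [247. 305.] [ 0.685 -0.08   0.011]
scene yellow_dish_mid 0.6 [348. 203.] [0.336 0.004 0.011]
scene blue_dish_mid 0.87 [328. 342.] [0.689 0.115 0.011]
scene blue_dish_mid 0.54 [323. 220.] [ 0.41  -0.029  0.011]
scene white_dish_mid 0.62 [280. 336.] [0.719 0.018 0.011]
scene water_bottle_mid 0.57 [503. 378.] [0.654 0.453 0.1  ]
scene pill_jar_mid 0.56 [163. 220.] [ 0.58  -0.363  0.027]
scene vial_a_mid 0.77 [267. 236.] [ 0.517 -0.12   0.027]
scene vial_a_mid 0.21 [301. 242.] [ 0.497 -0.042  0.027]
side pivot 0.81 [323. 229.] [0.517 0.031 0.17 ]
side pivot 0.57 [384. 198.] [0.713 0.02  0.17 ]
side ring_mid 0.66 [355. 198.] [0.615 0.026 0.222]
sid
[... 569 characters left out ...]
clock': 1.1, 'joints': array([ 1.03816636e+00,  2.58601539e-01,  1.53499259e+00, -2.15308165e-05,
        1.34800782e+00, -2.02815502e-01]), 'joint_vel': array([-3.29826100e-04, -8.89851439e-04, -8.96463104e-05, -5.52558724e-04,
       -1.19957647e-03,  7.00783279e-04]), 'tau': array([ 1.07343967e-03, -4.45939386e+01, -2.90893078e+01, -3.06687971e-04,
        1.05666189e-03, -2.70934021e-05]), 'eef_pos': array([0.17812213, 0.52036252, 0.24231189]), 'orientation': array([ 5.15716388e-01,  3.09895771e+00, -2.54918675e-05]), 'ft_force': array([ 0.45014941, -0.1262176 , -0.58012074]), 'torque': array([0.00863901, 0.01387421, 0.03377283]), 'grasp_force': 0.0, 'gripper_width': 0.08510233419677822}
```

View pics/scene0.png

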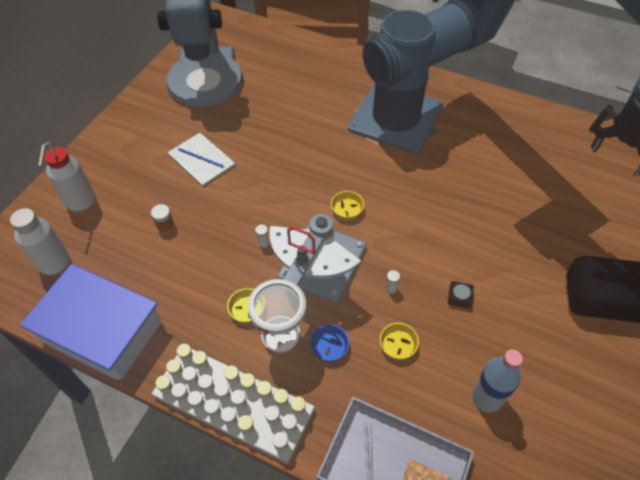

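View pics/side0.png

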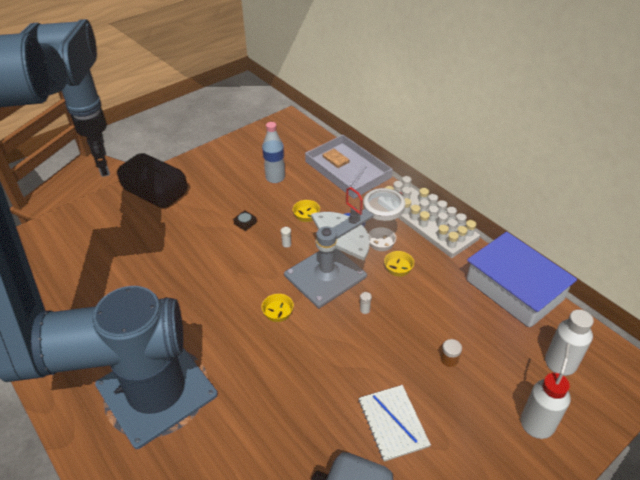

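The ring is at about (0.607, 0.026, 0.222), with the arm pointing along +x. The target yellow dish is at about (0.69, -0.078), so the swing is clockwise by 30°. The finger has to go through the ring from the hub side. I'll start moving that way and work out the kinematics from the readings.

>>> {"api": "servo_tool", "payload": {"steps": [[[-3, -2.5, -2, 0, 0, 0, 0], [-3, -2.5, -2, 0, 0, 0, 0], [-3, -2.5, -2, 0, 0, 0, 0], [-3, -2.5, -2, 0, 0, 0, 0], [-3, -2.5, -2, 0, 0, 0, 0]]], "newtons": 20}}

```text
clock: 1.6
eef_pos: [0.2799, 0.3522, 0.3432]
orientation: [0.515, 3.099, 0.0]
ft_force: [1.2, 0.9, -0.3]
gripper_width: 0.0123
grasp_force: 0.0
```

```bash
cat >> h.py <<'E'
def rec():
    s=sensors.state(); a=np.r_[s["joints"],s["eef_pos"],s["orientation"]]
    open("log.txt","a").write(" ".join(map(str,a))+"\n"); return s
E
python3 - <<'E'
from h import *
s0=[1.03816636e+00,2.58601539e-01,1.53499259e+00,-2.15308165e-05,1.34800782,-2.02815502e-01,0.17812213,0.52036252,0.24231189,5.15716388e-01,3.09895771e+00,-2.54918675e-05]
open("log.txt","w").write(" ".join(map(str,s0))+"\n")
s=rec();print(s)
E
```

```text
{'clock': 1.6, 'joints': array([ 6.50408352e-01,  2.12995424e-02,  1.57149620e+00, -1.17690578e-04,
        1.54832703e+00, -5.91055627e-01]), 'joint_vel': array([-0.87660231, -0.35068169, -0.10569992, -0.00228813,  0.45001275,
       -0.86390684]), 'tau': array([  5.75495794, -31.56172514, -29.51435924,   0.14486482,
        -0.27901132,   1.19668879]), 'eef_pos': array([0.27993093, 0.35215897, 0.3432246 ]), 'orientation': array([5.14908465e-01, 3.09869502e+00, 4.10365839e-04]), 'ft_force': array([ 1.18326851,  0.87664728, -0.34719929]), 'torque': array([-0.0281413 , -0.03107761, -0.02617017]), 'grasp_force': 0.0, 'gripper_width': 0.01228209243716275}
```

>>> {"api": "servo_tool", "payload": {"steps": [[[0, -2, -2, 8, 0, 0, 0], [0, -2, -2, 8, 0, 0, 0], [0, -2, -2, 8, 0, 0, 0], [0, 0, 0, 0, 8, 0, 0], [0, 0, 0, 0, 8, 0, 0]]]}}

```text
clock: 2.1
eef_pos: [0.2626, 0.307, 0.4105]
orientation: [-0.529, -2.703, 0.511]
ft_force: [-0.4, 0.3, -0.5]
gripper_width: -0.0005
grasp_force: 0.0
```

Run:
```python
from h import *
s=rec()
for l in np.loadtxt("log.txt"): print(np.round(l,3)); print(R.from_rotvec(l[9:]).as_matrix().round(2).tolist())
```

```text
[ 1.038  0.259  1.535 -0.     1.348 -0.203  0.178  0.52   0.242  0.516
  3.099 -0.   ]
[[-0.95, 0.32, 0.0], [0.32, 0.95, -0.0], [-0.0, -0.0, -1.0]]
[ 0.65   0.021  1.571 -0.     1.548 -0.591  0.28   0.352  0.343  0.515
  3.099  0.   ]
[[-0.95, 0.32, 0.0], [0.32, 0.95, 0.0], [-0.0, 0.0, -1.0]]
[ 0.596  0.236  1.264 -0.015  2.141 -0.593  0.263  0.307  0.41  -0.529
 -2.703  0.511]
[[-0.87, 0.29, -0.39], [0.41, 0.87, -0.28], [0.26, -0.4, -0.88]]
```

>>> {"api": "servo_tool", "payload": {"steps": [[[0, 0, 0, -6, -6, 0, 0], [0, 0, 0, -6, -6, 0, 0], [0, 0, 0, -6, -6, 0, 0], [0, 0, 0, -7, -4, 0, 0], [0, 0, 0, -7, -4, 0, 0]]]}}

```text
clock: 2.6
eef_pos: [0.2632, 0.306, 0.4105]
orientation: [0.51, 2.88, 0.156]
ft_force: [-0.4, 0.3, -0.4]
gripper_width: 0.0001
grasp_force: 0.0
```

```bash
python3 -c "
from h import *
rec()"
```

>>> {"api": "servo_tool", "payload": {"steps": [[[-2, 0, -1, -8, 0, 0, 0], [-2, 0, -1, -8, 0, 0, 0], [-2, 0, -1, -8, 0, 0, 0], [-2, 0, 0, -8, 0, 0, 0], [0, 0, 0, 0, 0, 0, 0]]]}}

```text
clock: 3.1
eef_pos: [0.3227, 0.2708, 0.4451]
orientation: [0.435, 2.707, 0.828]
ft_force: [0.6, -0.9, 0.2]
gripper_width: 0.0
grasp_force: 0.0
```

```bash
cat >> h.py <<'E'
def fk(q,p):
    a1,d1,L2,L3,e3,d6=p
    A=R.from_euler('z',q[0]); B=A*R.from_euler('y',q[1]); C=B*R.from_euler('y',q[2])
    T=C*R.from_euler('z',q[3])*R.from_euler('y',q[4])*R.from_euler('z',q[5]+np.pi/2)
    return A.apply([a1,0,d1])+B.apply([0,0,L2])+C.apply([e3,0,L3])+T.apply([0,0,d6]),T
def fit():
    from scipy.optimize import least_squares
    D=np.loadtxt("log.txt")
    return least_squares(lambda p:np.concatenate([fk(l[:6],p)[0]-l[6:9] for l in D]),[0,.3,.35,.35,0,.25]),D
E
python3 - <<'E'
from h import *
rec(); f,D=fit(); print(f.x.round(4)); print(np.round(f.fun*1e3,1))
for l in D: print(l[:6].round(2),l[6:9].round(3),np.degrees((fk(l[:6],f.x)[1].inv()*R.from_rotvec(l[9:])).magnitude()).round(2))
print(fk(D[-1],f.x)[1].as_matrix().round(2))
E
```

```text
[0.0258 0.3927 0.7734 0.3966 0.3174 0.5003]
[ 96.2 -55.    0.6  63.9 -90.6  -3.7  59.7 -95.7   6.8  89.8 -87.5  -6.6
 -12.4 -30.    2.9]
[ 1.04  0.26  1.53 -0.    1.35 -0.2 ] [0.178 0.52  0.242] 0.0
[ 0.65  0.02  1.57 -0.    1.55 -0.59] [0.28  0.352 0.343] 0.0
[ 0.6   0.24  1.26 -0.01  2.14 -0.59] [0.263 0.307 0.41 ] 0.0
[ 0.66 -0.21  1.64 -0.09  1.49 -0.57] [0.263 0.306 0.411] 0.0
[-0.05 -0.45  1.84  0.55  1.39 -1.3 ] [0.323 0.271 0.445] 0.0
[[-0.92  0.2   0.34]
 [ 0.36  0.79  0.49]
 [-0.17  0.58 -0.8 ]]
```

```bash
cat >> h.py <<'E'
def cols(q):
    A=R.from_euler('z',q[0]); B=A*R.from_euler('y',q[1]); C=B*R.from_euler('y',q[2])
    W=C*R.from_euler('z',q[3]); V=W*R.from_euler('y',q[4]); T=V*R.from_euler('z',q[5]+np.pi/2)
    a,b,c,w,v=[x.as_matrix() for x in (A,B,C,W,V)]
    return np.c_[a[:,0],a[:,1],[0,0,1],b[:,0],b[:,2],c[:,0],c[:,2],w[:,0],w[:,1],v[:,0],v[:,2]],T
def fit():
    D=np.loadtxt("log.txt"); M=np.vstack([cols(l)[0] for l in D]); y=D[:,6:9].ravel()
    lam=1e-3
    p=np.linalg.solve(M.T@M+lam**2*np.eye(11),M.T@y)
    return p,(M@p-y).reshape(-1,3),D
E
python3 - <<'E'
from h import *
p,r,D=fit(); print(p.round(4)); print((r*1e3).round(1)); 
M=np.vstack([cols(l)[0] for l in D]);print(np.linalg.svd(M)[1].round(4))
E
```

```text
[ 3.000e-04  1.109e-01  2.216e-01  5.000e-04  5.342e-01  5.990e-02
  4.254e-01  0.000e+00 -1.000e-04  3.000e-04  3.431e-01]
[[ 0. -0. -0.]
 [ 0.  0.  0.]
 [-0.  0. -0.]
 [-0. -0. -0.]
 [ 0.  0.  0.]]
[4.9211 4.4272 3.1456 0.6568 0.5825 0.4751 0.3627 0.3347 0.2151 0.0376
 0.0196]
```

```bash
cat >> h.py <<'E'
P=np.array([0,.1109,.2216,.0,.5342,.06,.4254,0,0,0,.3431])
lo=np.array([-3.14,-.91,.19,-1.22,.22,-3.12])+.03; hi=np.array([3.14,2.08,2.58,4.36,2.71,3.12])-.03
def fkp(q): M,T=cols(q); return M@P,T
def ik(pos,Rt,q0):
    from scipy.optimize import least_squares
    def e(q):
        x,T=fkp(q); return np.r_[(x-pos)*5,(T.inv()*Rt).as_rotvec()]
    f=least_squares(e,np.clip(q0,lo+.01,hi-.01),bounds=(lo,hi)); return f.x,np.abs(f.fun).max()
def tgt(yaw,tilt,s):  # tool z along yaw heading, nose down by tilt; s=+1: tool y to left
    z=np.array([np.cos(yaw)*np.cos(tilt),np.sin(yaw)*np.cos(tilt),-np.sin(tilt)]); y=s*np.array([-np.sin(yaw),np.cos(yaw),0])
    return R.from_matrix(np.c_[np.cross(y,z),y,z])
E
python3 - <<'E'
from h import *
rng=np.random.default_rng(0); piv=np.array([.517,.027])
for tilt in [0,15,25,35,45,55]:
  for s in (1,-1):
    sols=[]
    for k in range(40):
      q,e=ik([.607,.027,.232],tgt(0,np.radians(tilt),s),rng.uniform(lo,hi))
      if e<1e-3 and not any(np.abs(q-x).max()<.05 for x in sols): sols.append(q)
    for q in sols:
      a=-.524; q2,e2=ik([piv[0]+.09*np.cos(a),piv[1]+.09*np.sin(a),.232],tgt(a,np.radians(tilt),s),q)
      print(tilt,s,q.round(2),'| -30:',q2.round(2),round(e2,4))
E
```

```text
0 1 [-0.33  0.62  2.54  2.81  1.59  1.56] | -30: [0.14 0.6  2.37 3.81 1.44 1.47] 0.0
0 -1 [-0.33  0.62  2.54  2.81  1.59 -1.58] | -30: [ 0.14  0.6   2.37  3.81  1.44 -1.68] 0.0
15 1 [-0.31  0.27  2.47  2.76  0.93  1.72] | -30: [0.12 0.34 2.32 3.94 0.94 1.22] 0.0
15 -1 [-0.31  0.27  2.47  2.76  0.93 -1.42] | -30: [ 0.12  0.34  2.32  3.94  0.94 -1.92] 0.0
25 1 [-0.29  0.12  2.37  2.6   0.53  1.92] | -30: [0.08 0.21 2.24 4.17 0.64 0.93] 0.0
25 -1 [-0.29  0.12  2.37  2.6   0.53 -1.22] | -30: [ 0.08  0.21  2.24  4.17  0.64 -2.22] 0.0
45 1 [-0.23  0.04  2.1   0.64  0.28 -2.36] | -30: [-0.02  0.1   2.03 -0.91  0.45 -0.34] 0.0
45 -1 [-0.23  0.04  2.1   0.64  0.28  0.79] | -30: [-0.02  0.1   2.03 -0.91  0.45  2.8 ] 0.0
55 1 [-0.21  0.08  1.95  0.24  0.53 -1.95] | -30: [-0.07  0.11  1.91 -0.45  0.61 -0.81] 0.0
55 -1 [-0.21  0.08  1.95  0.24  0.53  1.19] | -30: [-0.07  0.11  1.91 -0.45  0.61  2.33] 0.0
```

```bash
cat >> h.py <<'E'
def rows(pos,Rt,q0,n=None,steps=5,lin=False,vert=False):
    """rows (cm, deg) from the measured pose to goal; joint-interpolated unless lin"""
    s=sensors.state(); q=np.array(s["joints"]); g,e=ik(pos,Rt,q0 if q0 is not None else q)
    print("goal q",g.round(2),"err",round(e,4))
    if n is None: n=int(np.ceil(max(np.max(np.abs(g-q)/(np.array([2.57,2.57,3.14,3.14,3.14,3.14])*.06)),1)))
    while True:
        T0=np.array(s["eef_pos"]),R.from_rotvec(s["orientation"]); out=[];zm=9
        for k in range(1,n+1):
            x,T=fkp(q+(g-q)*k/n); d=T0[1].inv().apply(x-T0[0])*100; w=np.degrees((T0[1].inv()*T).as_rotvec())
            out.append(np.r_[d,w]); T0=(x,T); zm=min(zm,x[2])
        out=np.array(out)
        if np.linalg.norm(out[:,3:],axis=1).max()<8.4 and np.linalg.norm(out[:,:3],axis=1).max()<4.9: break
        n+=1
    print(n,"rows, min z",round(zm,3)); print(out.round(1).tolist())
E
python3 - <<'E'
from h import *
Rt=tgt(0,np.radians(20),-1); z=Rt.apply([0,0,1])
rows(np.array([.607,.026,.224])-.10*z,Rt,[-.3,.2,2.4,2.7,.7,-1.3])
E
```

```text
goal q [-0.44 -0.12  2.55  2.35  0.58 -1.04] err 0.0385
21 rows, min z 0.261
[[-0.3, 1.3, 1.4, -4.1, 0.7, 4.0], [-0.5, 1.2, 1.3, -4.1, 0.5, 4.3], [-0.7, 1.1, 1.1, -4.0, 0.3, 4.6], [-0.8, 1.0, 1.0, -4.0, 0.1, 4.9], [-1.0, 0.9, 0.9, -3.9, -0.2, 5.1], [-1.2, 0.8, 0.7, -3.9, -0.4, 5.3], [-1.4, 0.8, 0.6, -3.8, -0.6, 5.5], [-1.6, 0.8, 0.4, -3.8, -0.9, 5.7], [-1.8, 0.8, 0.3, -3.7, -1.1, 5.8], [-2.0, 0.8, 0.2, -3.7, -1.3, 5.9], [-2.2, 0.9, 0.1, -3.7, -1.6, 6.0], [-2.3, 0.9, -0.0, -3.7, -1.8, 6.1], [-2.5, 1.0, -0.1, -3.7, -2.0, 6.2], [-2.6, 1.1, -0.2, -3.7, -2.2, 6.2], [-2.8, 1.3, -0.3, -3.7, -2.3, 6.3], [-2.9, 1.4, -0.4, -3.7, -2.5, 6.3], [-3.0, 1.5, -0.4, -3.8, -2.7, 6.3], [-3.1, 1.7, -0.4, -3.8, -2.8, 6.3], [-3.2, 1.8, -0.5, -3.9, -2.9, 6.3], [-3.2, 1.9, -0.5, -3.9, -3.0, 6.3], [-3.2, 2.1, -0.5, -4.0, -3.1, 6.3]]
```

Run:
```python
from h import *
Rt=tgt(0,np.radians(20),-1)
for p in [(.52,.026,.34),(.55,.026,.245),(.54,.026,.25),(.56,.026,.24)]: print(p,ik(p,Rt,[-.3,.2,2.4,2.7,.7,-1.3]))
rows(np.array([.52,.026,.34]),Rt,[-.3,.2,2.4,2.7,.7,-1.3])
```

```text
(0.52, 0.026, 0.34) (array([-0.45928891, -0.3185175 ,  2.43353347,  1.90253571,  0.45626531,
       -0.53396049]), np.float64(1.5328212657483853e-10))
(0.55, 0.026, 0.245) (array([-0.39161937,  0.04951606,  2.53496745,  2.56898885,  0.72343683,
       -1.26099866]), np.float64(5.042943840294356e-11))
(0.54, 0.026, 0.25) (array([-0.41169681,  0.0102106 ,  2.54981248,  2.52604673,  0.70922468,
       -1.22648813]), np.float64(3.2212700395994887e-08))
(0.56, 0.026, 0.24) (array([-0.3735049 ,  0.08662356,  2.5193716 ,  2.60605464,  0.73677851,
       -1.2899694 ]), np.float64(8.130562889618886e-11))
goal q [-0.46 -0.32  2.43  1.9   0.46 -0.53] err 0.0
20 rows, min z 0.34
[[-0.8, 1.0, 1.0, -3.5, -0.6, 5.0], [-0.9, 1.0, 0.9, -3.5, -0.7, 5.2], [-1.0, 0.9, 0.8, -3.5, -0.7, 5.4], [-1.1, 0.8, 0.7, -3.4, -0.8, 5.6], [-1.2, 0.8, 0.6, -3.4, -0.8, 5.8], [-1.3, 0.8, 0.6, -3.4, -0.9, 6.0], [-1.4, 0.8, 0.5, -3.3, -1.0, 6.1], [-1.5, 0.8, 0.4, -3.3, -1.1, 6.3], [-1.7, 0.9, 0.3, -3.3, -1.2, 6.4], [-1.8, 0.9, 0.2, -3.3, -1.3, 6.5], [-1.9, 1.0, 0.1, -3.4, -1.3, 6.6], [-2.0, 1.1, 0.1, -3.4, -1.4, 6.6], [-2.1, 1.2, -0.0, -3.4, -1.5, 6.7], [-2.2, 1.3, -0.1, -3.5, -1.6, 6.8], [-2.3, 1.5, -0.1, -3.5, -1.6, 6.8], [-2.3, 1.6, -0.2, -3.6, -1.7, 6.9], [-2.4, 1.8, -0.2, -3.7, -1.7, 6.9], [-2.4, 1.9, -0.2, -3.8, -1.7, 6.9], [-2.4, 2.1, -0.2, -3.8, -1.7, 6.9], [-2.4, 2.3, -0.2, -3.9, -1.7, 6.9]]
```

>>> {"api": "servo_tool", "payload": {"steps": [[[-0.8, 1, 1, -3.5, -0.6, 5, 0], [-0.9, 1, 0.9, -3.5, -0.7, 5.2, 0], [-1, 0.9, 0.8, -3.5, -0.7, 5.4, 0], [-1.1, 0.8, 0.7, -3.4, -0.8, 5.6, 0], [-1.2, 0.8, 0.6, -3.4, -0.8, 5.8, 0]]]}}

```text
clock: 3.6
eef_pos: [0.3896, 0.3048, 0.4501]
orientation: [1.013, 2.41, 1.3]
ft_force: [1.2, 0.8, -0.2]
gripper_width: 0.0
grasp_force: 0.0
```

>>> {"api": "servo_tool", "payload": {"steps": [[[-1.3, 0.8, 0.6, -3.4, -0.9, 6.0, 0], [-1.4, 0.8, 0.5, -3.3, -1.0, 6.1, 0], [-1.5, 0.8, 0.4, -3.3, -1.1, 6.3, 0], [-1.7, 0.9, 0.3, -3.3, -1.2, 6.4, 0], [-1.8, 0.9, 0.2, -3.3, -1.3, 6.5, 0]]]}}

```text
clock: 4.1
eef_pos: [0.4691, 0.2674, 0.4515]
orientation: [1.663, 1.862, 1.657]
ft_force: [0.9, 0.0, 0.3]
gripper_width: 0.0001
grasp_force: 0.0
```

>>> {"api": "servo_tool", "payload": {"steps": [[[-1.9, 1.0, 0.1, -3.4, -1.3, 6.6, 0], [-2.0, 1.1, 0.1, -3.4, -1.4, 6.6, 0], [-2.1, 1.2, 0, -3.4, -1.5, 6.7, 0], [-2.2, 1.3, -0.1, -3.5, -1.6, 6.8, 0], [-2.3, 1.5, -0.1, -3.5, -1.6, 6.8, 0]]]}}

```text
clock: 4.6
eef_pos: [0.5242, 0.1656, 0.4208]
orientation: [2.235, 1.051, 1.844]
ft_force: [0.4, 0.4, -0.3]
gripper_width: -0.0001
grasp_force: 0.0
```

Run:
```python
from h import *
Rt=tgt(0,np.radians(20),-1)
s=rec();print(s["joints"].round(2),s["eef_pos"].round(3))
rows(np.array([.52,.026,.34]),Rt,[-.3,.2,2.4,2.7,.7,-1.3])
```

```text
[-0.34 -0.35  2.28  1.55  0.69 -0.71] [0.524 0.166 0.421]
goal q [-0.46 -0.32  2.43  1.9   0.46 -0.53] err 0.0
5 rows, min z 0.34
[[-2.4, 1.8, -0.2, -3.8, -1.7, 6.9], [-2.5, 2.0, -0.2, -3.9, -1.7, 6.9], [-2.5, 2.1, -0.2, -4.0, -1.7, 6.9], [-2.5, 2.3, -0.2, -4.1, -1.7, 7.0], [-2.5, 2.5, -0.3, -4.2, -1.7, 7.0]]
```

>>> {"api": "servo_tool", "payload": {"steps": [[[-2.4, 1.8, -0.2, -3.8, -1.7, 6.9, 0], [-2.5, 2.0, -0.2, -3.9, -1.7, 6.9, 0], [-2.5, 2.1, -0.2, -4.0, -1.7, 6.9, 0], [-2.5, 2.3, -0.2, -4.1, -1.7, 7.0, 0], [-2.5, 2.5, -0.3, -4.2, -1.7, 7.0, 0]]]}}

```text
clock: 5.1
eef_pos: [0.521, 0.0248, 0.3398]
orientation: [-2.57, 0.0, -1.805]
ft_force: [0.5, 0.1, 0.7]
gripper_width: -0.0002
grasp_force: 0.0
```

>>> {"api": "servo_tool", "payload": {"steps": [[[0, 0, 0, 0, 0, 0, 0], [0, 0, 0, 0, 0, 0, 0]]]}}

```text
clock: 5.3
eef_pos: [0.5213, 0.0252, 0.3408]
orientation: [2.568, 0.01, 1.808]
ft_force: [-0.0, -0.4, 0.3]
gripper_width: 0.0005
grasp_force: 0.0
```

Run:
```python
from h import *
s=rec();print(s["joints"].round(2),s["eef_pos"].round(3)); print(R.from_rotvec(s["orientation"]).as_matrix().round(2))
A=[]
for c in ["scene","side","wrist"]:
    im=optics.snapshot(c); A.append(im)
    for n,z in [("ring_mid",.222),("ring_top",.251),("pivot",.17),("lens_mid",.145)]:
        for r in optics.tip_of(n,c)[:2]: print(c,n,round(r["score"],2),np.round(r["xy"]),np.round(atz(c,r["xy"],z),3))
cv2.imwrite("pics/a.png",np.hstack([A[2],cv2.resize(A[0][150:330,200:440],None,fx=2.6667,fy=2.6667)])[::1,::1]) 
cv2.imwrite("pics/a.png",cv2.resize(cv2.imread("pics/a.png"),(800,300),interpolation=cv2.INTER_AREA))
```

```text
[-0.47 -0.32  2.43  1.91  0.47 -0.55] [0.521 0.025 0.341]
[[ 0.34  0.    0.94]
 [ 0.01 -1.    0.  ]
 [ 0.94  0.   -0.34]]
scene ring_mid 0.83 [301. 239.] [0.607 0.02  0.222]
scene ring_top 0.71 [295. 226.] [0.604 0.007 0.251]
scene pivot 0.82 [323. 220.] [0.515 0.021 0.17 ]
scene pivot 0.6 [392. 282.] [0.592 0.203 0.17 ]
scene lens_mid 0.68 [277. 308.] [0.723 0.024 0.145]
side ring_mid 0.46 [356. 198.] [0.616 0.025 0.222]
side ring_top 0.77 [352. 192.] [0.601 0.023 0.251]
side pivot 0.87 [326. 229.] [0.521 0.026 0.17 ]
side pivot 0.24 [245. 221.] [0.383 0.179 0.17 ]
side lens_mid 0.6 [452. 356.] [ 0.5   -0.416  0.145]
side lens_mid 0.56 [386. 201.] [0.731 0.028 0.145]
```

View pics/a.png

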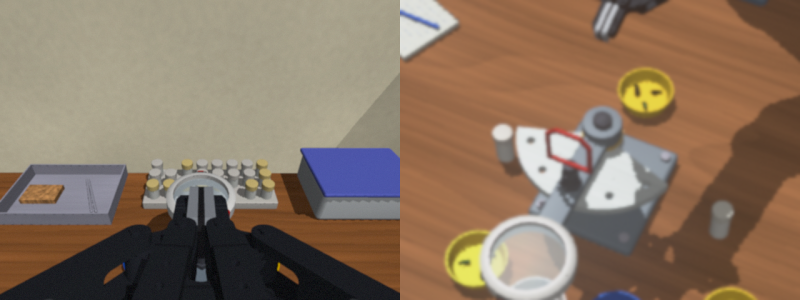

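Run:
```python
from h import *
from scipy.optimize import least_squares
box={"scene":(270,340,205,270),"side":(335,375,175,225)}
obs={}
def proj(c,X):
    k=optics.calibration(c); f=240/np.tan(np.radians(k["vertical_fov"])/2); T=np.linalg.inv(np.array(k["T"])); p=X@T[:3,:3].T+T[:3,3]
    return np.c_[p[:,0]/p[:,2]*f+k["cx"],p[:,1]/p[:,2]*f+k["cy"]]
# ring bar centreline: (y,z), opening 46x52 + bar 3
w,h,c=26,29,12
cor=[(-w,-h),(w,-h),(w,h-c),(w-c,h),(-w+c,h),(-w,h-c),(-w,-h)]
pts=np.vstack([np.linspace(cor[i],cor[i+1],30) for i in range(6)])/1e3
from scipy.spatial import cKDTree
for cam,(a,b,t,u) in box.items():
    im=optics.snapshot(cam).astype(int); B,G,Rr=im[...,0],im[...,1],im[...,2]
    m=(Rr>90)&(Rr>1.9*G)&(Rr>1.9*B); ys,xs=np.nonzero(m[t:u,a:b]); obs[cam]=np.c_[xs+a,ys+t].astype(float); print(cam,len(xs),xs.min()+a,xs.max()+a,ys.min()+t,ys.max()+t)
def model(v):
    x,y,z,yaw=v; return np.c_[x-np.sin(yaw)*pts[:,0],y+np.cos(yaw)*pts[:,0],z+pts[:,1]]
def res(v):
    r=[]
    for cam in obs:
        p=proj(cam,model(v)); r+= [.3*cKDTree(p).query(obs[cam])[0],.5*cKDTree(obs[cam]).query(p)[0]]
    return np.r_[np.concatenate(r),(v[2]-.222)/.0005]
for s in [(.607,.024,.222,0),(.61,.03,.222,.1)]:
    f=least_squares(res,s,diff_step=1e-3,loss="soft_l1"); print(f.x.round(4),f.cost)
    for cam in obs: print(cam,np.c_[proj(cam,model(f.x)).min(0),proj(cam,model(f.x)).max(0)].round(1).tolist())
```

```text
scene 77 289 313 227 252
side 128 346 362 187 213
[ 0.6078  0.0209  0.2226 -0.0399] 79.60928486248247
scene [[289.0, 313.9], [227.5, 252.9]]
side [[347.2, 360.8], [188.0, 214.0]]
[ 0.6078  0.0209  0.2226 -0.0399] 79.60928348569269
scene [[289.0, 313.9], [227.5, 252.9]]
side [[347.2, 360.8], [188.0, 214.0]]
```

Run:
```python
from h import *
Rt=tgt(-.03,np.radians(20),-1)
rows(np.array([.548,.022,.244]),Rt,[-.4,.05,2.5,2.6,.7,-1.3])
```

```text
goal q [-0.37  0.05  2.54  2.64  0.71 -1.3 ] err 0.0
4 rows, min z 0.244
[[-1.8, -1.3, 1.8, 2.2, 0.1, 0.9], [-1.8, -0.3, 1.6, 0.5, 0.3, 0.6], [-2.0, 0.6, 1.3, -1.2, 0.0, 0.0], [-2.5, 1.3, 1.0, -2.8, -0.7, -0.7]]
```

>>> {"api": "servo_tool", "payload": {"steps": [[[-1.8, 0.1, 1.3, -0.3, 0, 0.2, 0], [-1.8, 0.1, 1.3, -0.3, 0, 0.2, 0], [-1.8, 0.1, 1.2, -0.3, 0, 0.2, 0], [-1.6, 0, 1.1, -0.3, -0.2, 0.1, 0], [-1.0, 0, 0.8, 0, 0, 0, 0]]]}}

```text
clock: 6.65
eef_pos: [0.5475, 0.0186, 0.2443]
orientation: [2.561, -0.036, 1.792]
ft_force: [0.1, -0.1, 0.6]
gripper_width: 0.0
grasp_force: 0.0
```

>>> {"api": "servo_tool", "payload": {"steps": [[[0, 0, 0, 0, 0, 0, 0], [0, 0, 0, 0, 0, 0, 0]]]}}

```text
clock: 6.85
eef_pos: [0.5476, 0.0189, 0.2456]
orientation: [2.561, -0.034, 1.794]
ft_force: [1.3, 0.3, -0.7]
gripper_width: 0.0004
grasp_force: 0.0
```

Run:
```python
from h import *
s=rec();print(s["joints"].round(2),s["eef_pos"].round(4)); T=R.from_rotvec(s["orientation"]); print(T.as_matrix().round(3))
print("to ring in tool cm",(T.inv().apply(np.array([.612,.021,.2205])-s["eef_pos"])*100).round(2))
im=optics.snapshot("scene"); im2=optics.snapshot("wrist"); im3=optics.snapshot("side")
cv2.imwrite("pics/b.png",np.hstack([cv2.resize(im[170:290,240:400],(400,300),interpolation=cv2.INTER_CUBIC),cv2.resize(im3[150:270,280:440],(400,300),interpolation=cv2.INTER_CUBIC)])); cv2.imwrite("pics/bw.png",im2)
```

```text
[-0.39  0.04  2.54  2.6   0.71 -1.28] [0.5476 0.0189 0.2456]
[[ 0.341 -0.026  0.94 ]
 [-0.01  -1.    -0.024]
 [ 0.94  -0.001 -0.342]]
to ring in tool cm [-0.16 -0.38  6.9 ]
```

View pics/b.png

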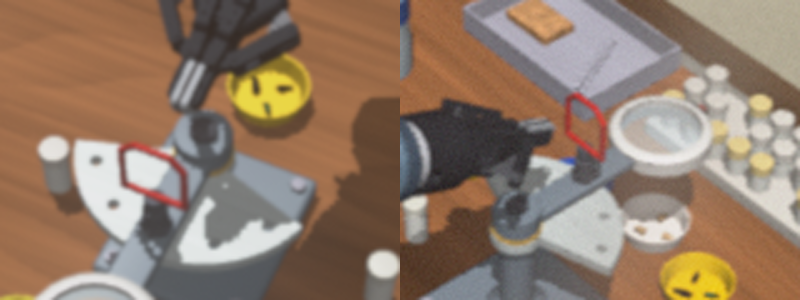

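View pics/bw.png

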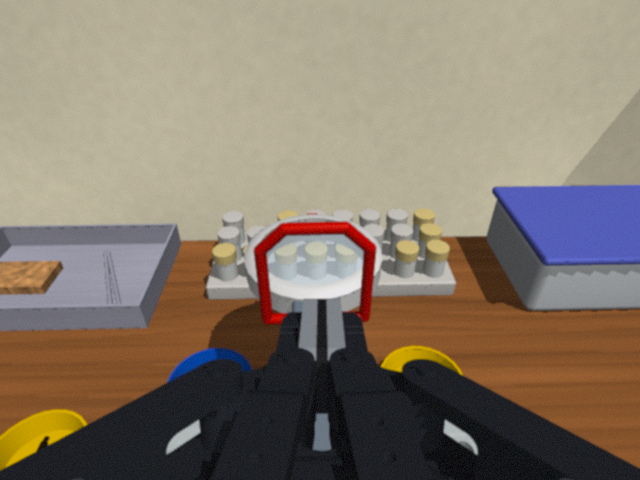

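The ring is centred at column 317 and the fingers at 321, so I'm about 2–3 mm off sideways. I'll correct that and insert.

>>> {"api": "servo_tool", "payload": {"steps": [[[-0.1, -0.3, 1.0, 0, 0, 0, 0], [0, 0, 1.5, 0, 0, 0, 0], [0, 0, 1.5, 0, 0, 0, 0], [0, 0, 1.5, 0, 0, 0, 0], [0, 0, 1.3, 0, 0, 0, 0]]]}}

```text
clock: 7.5
eef_pos: [0.6121, 0.02, 0.223]
orientation: [2.558, -0.034, 1.798]
ft_force: [-0.1, 0.2, -0.1]
gripper_width: 0.0005
grasp_force: 0.0
```

>>> {"api": "servo_tool", "payload": {"steps": [[[0, 0, 0, 0, 0, 0, 0], [0, 0, 0, 0, 0, 0, 0]]]}}

```text
clock: 7.7
eef_pos: [0.611, 0.0202, 0.2224]
orientation: [2.559, -0.034, 1.796]
ft_force: [0.8, 0.3, 0.1]
gripper_width: 0.0001
grasp_force: 0.0
```

Run:
```python
from h import *
s=rec();print(s["joints"].round(2),s["eef_pos"].round(4),s["ft_force"].round(1))
im=optics.snapshot("scene"); im2=optics.snapshot("wrist"); im3=optics.snapshot("side")
cv2.imwrite("pics/c.png",np.hstack([cv2.resize(im2[160:400,160:480],(400,300)),cv2.resize(im3[150:270,280:440],(400,300),interpolation=cv2.INTER_CUBIC)]))
```

```text
[-0.29  0.22  2.42  2.77  0.75 -1.39] [0.611  0.0202 0.2224] [0.8 0.3 0.1]
```

View pics/c.png

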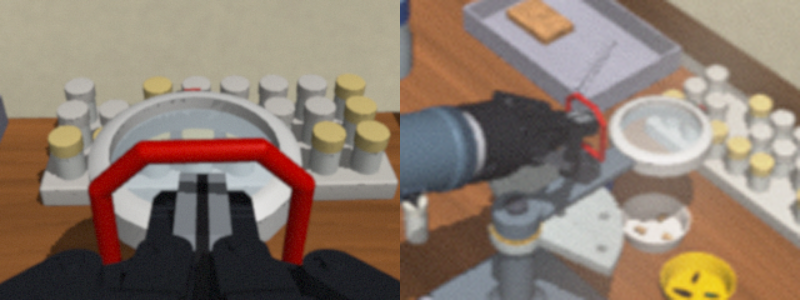

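>>> {"api": "servo_tool", "payload": {"steps": [[[0.38, 0, -0.14, 0, 0, 0, 0], [0.38, 0, -0.14, 0, 0, 0, 0], [0.38, 0, -0.14, 0, 0, 0, 0], [0, 0, 0, 0, 0, 0, 0]]]}}

```text
clock: 8.25
eef_pos: [0.6111, 0.0201, 0.2347]
orientation: [2.559, -0.034, 1.796]
ft_force: [0.5, 0.2, -0.1]
gripper_width: -0.0001
grasp_force: 0.0
```

>>> {"api": "servo_tool", "payload": {"steps": [[[0.28, 0, -0.1, 0, 0, 0, 0], [0.28, 0, -0.1, 0, 0, 0, 0], [0.28, 0, -0.1, 0, 0, 0, 0], [0, 0, 0, 0, 0, 0, 0]]]}}

```text
clock: 8.65
eef_pos: [0.6104, 0.0202, 0.2417]
orientation: [2.563, -0.035, 1.792]
ft_force: [-0.5, -1.0, -7.7]
gripper_width: -0.0002
grasp_force: 3.7
```

>>> {"api": "servo_tool", "payload": {"steps": [[[0.28, 0, -0.1, 0, 0, 0, 0], [0.28, 0, -0.1, 0, 0, 0, 0], [0.28, 0, -0.1, 0, 0, 0, 0], [0, 0, 0, 0, 0, 0, 0], [0, 0, 0, 0, 0, 0, 0]]]}}

```text
clock: 9.15
eef_pos: [0.6106, 0.0202, 0.2512]
orientation: [2.561, -0.034, 1.794]
ft_force: [-3.4, -0.2, -10.0]
gripper_width: -0.0001
grasp_force: 5.1
```

```bash
cat > ring.py <<'E'
from h import *
def tops():
    for cam,(a,b,t,u) in {"scene":(270,345,190,270),"side":(335,390,165,235)}.items():
        im=optics.snapshot(cam).astype(int); B,G,Rr=im[...,0],im[...,1],im[...,2]
        m=(Rr>90)&(Rr>1.9*G)&(Rr>1.9*B); ys,xs=np.nonzero(m[t:u,a:b]); print(cam,len(xs),xs.min()+a,xs.max()+a,ys.min()+t,ys.max()+t)
s=rec(); print(s["joints"].round(2),s["eef_pos"].round(4),s["ft_force"].round(1),R.from_rotvec(s["orientation"]).as_matrix().round(3).tolist())
tops()
E
python3 ring.py
```

```text
[-0.29  0.13  2.39  2.71  0.64 -1.31] [0.6106 0.0202 0.2512] [ -3.4  -0.2 -10. ] [[0.342, -0.026, 0.939], [-0.009, -1.0, -0.025], [0.94, -0.0, -0.342]]
scene 120 287 313 222 247
side 94 347 362 183 209
```

Run:
```python
from h import *
q=sensors.state()["joints"]
for d in range(0,-37,-6):
    a=np.radians(d); r=R.from_euler('z',a).apply([.0926,-.0044,0]); q,e=ik(np.array([.518,.0246,.2512])+r,tgt(-.026+a,np.radians(20),-1),q); print(d,q.round(2),round(e,4))
```

```text
0 [-0.29  0.13  2.39  2.71  0.64 -1.31] 0.0
-6 [-0.21  0.14  2.38  3.02  0.61 -1.49] 0.0
-12 [-0.12  0.16  2.36  3.33  0.61 -1.69] 0.0
-18 [-0.04  0.18  2.33  3.63  0.63 -1.87] 0.0
-24 [ 0.03  0.2   2.3   3.89  0.69 -2.02] 0.0
-30 [ 0.1   0.23  2.26  4.12  0.75 -2.14] 0.0
-36 [ 0.15  0.26  2.21  4.3   0.83 -2.23] 0.0
```

>>> {"api": "servo_tool", "payload": {"steps": [[[0, 0.49, -0.01, -2.82, 0, 1.03, 0], [0, 0.49, -0.01, -2.82, 0, 1.03, 0], [0, 0.49, -0.01, -2.82, 0, 1.03, 0], [0, 0.49, -0.01, -2.82, 0, 1.03, 0]]]}}

```text
clock: 9.65
eef_pos: [0.6085, 0.0008, 0.2514]
orientation: [2.451, -0.293, 1.716]
ft_force: [0.5, 1.3, -10.1]
gripper_width: 0.0002
grasp_force: 4.6
```

>>> {"api": "servo_tool", "payload": {"steps": [[[0, 0.49, -0.01, -2.82, 0, 1.03, 0], [0, 0.49, -0.01, -2.82, 0, 1.03, 0], [0, 0.49, -0.01, -2.82, 0, 1.03, 0], [0, 0, 0, 0, 0, 0, 0], [0, 0, 0, 0, 0, 0, 0]]]}}

```text
clock: 10.15
eef_pos: [0.6046, -0.0128, 0.2519]
orientation: [2.359, -0.47, 1.654]
ft_force: [0.5, 1.0, -9.6]
gripper_width: -0.0001
grasp_force: 4.6
```

```bash
python3 ring.py
python3 - <<'E'
from h import *
A=[]
for c in ["scene","side"]:
    A.append(optics.snapshot(c))
    for r in optics.tip_of("lens_mid",c)[:2]: 
        p=atz(c,r["xy"],.145); print(c,round(r["score"],2),p.round(3),"angle",np.degrees(np.arctan2(p[1]-.0246,p[0]-.518)).round(1))
A.append(optics.snapshot("wrist"))
cv2.imwrite("pics/d.png",np.hstack([cv2.resize(A[2][160:400,160:480],(400,300)),cv2.resize(A[0][190:370,200:440],(400,300),interpolation=cv2.INTER_CUBIC)]))
E
```

```text
[-0.    0.19  2.31  3.77  0.66 -1.95] [ 0.6046 -0.0128  0.2519] [ 0.5  1.  -9.6] [[0.314, -0.382, 0.869], [-0.132, -0.924, -0.358], [0.94, -0.002, -0.341]]
scene 113 276 296 212 242
side 81 358 366 189 217
scene 0.85 [ 0.709 -0.05   0.145] angle -21.3
side 0.77 [ 0.714 -0.042  0.145] angle -18.8
```

View pics/d.png

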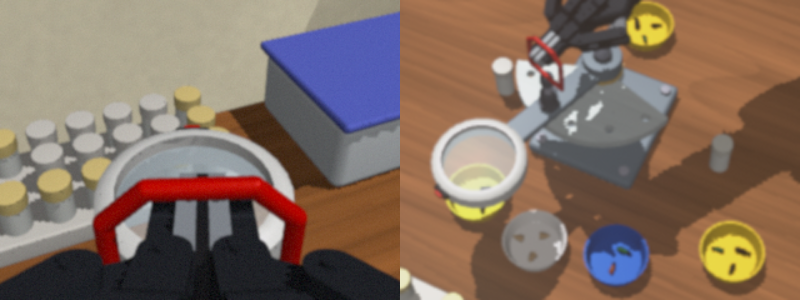

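>>> {"api": "servo_tool", "payload": {"steps": [[[-0.42, 0, 0.15, 0, 0, 0, 0], [-0.42, 0, 0.15, 0, 0, 0, 0], [-0.42, 0, 0.15, 0, 0, 0, 0], [-0.42, 0, 0.15, 0, 0, 0, 0], [0, 0, 0, 0, 0, 0, 0]]]}}

```text
clock: 11.0
eef_pos: [0.605, -0.0136, 0.235]
orientation: [2.355, -0.471, 1.656]
ft_force: [0.5, -0.1, 0.5]
gripper_width: 0.0
grasp_force: 0.0
```

>>> {"api": "servo_tool", "payload": {"steps": [[[0, 0.32, 0, -1.88, 0, 0.69, 0], [0, 0.32, 0, -1.88, 0, 0.69, 0], [0, 0.32, 0, -1.88, 0, 0.69, 0], [0, 0, 0, 0, 0, 0, 0]]]}}

```text
clock: 11.4
eef_pos: [0.6012, -0.0216, 0.2353]
orientation: [2.29, -0.584, 1.61]
ft_force: [0.7, -0.2, -0.4]
gripper_width: -0.0002
grasp_force: 0.0
```

```bash
cat >> ring.py <<'E'
for c in ["scene","side"]:
    for r in optics.tip_of("lens_mid",c)[:1]: 
        p=atz(c,r["xy"],.145); print(c,round(r["score"],2),p.round(3),"angle",np.degrees(np.arctan2(p[1]-.0246,p[0]-.518)).round(1))
E
python3 ring.py
```

```text
[ 0.07  0.26  2.29  3.96  0.76 -2.02] [ 0.6012 -0.0216  0.2353] [ 0.7 -0.2 -0.4] [[0.297, -0.477, 0.827], [-0.164, -0.879, -0.448], [0.941, -0.003, -0.339]]
scene 90 276 296 214 244
side 69 357 365 191 219
```

>>> {"api": "servo_tool", "payload": {"steps": [[[0, 0.24, 0, -1.4, 0, 0.5, 0], [0, 0.24, 0, -1.4, 0, 0.5, 0], [0, 0.24, 0, -1.4, 0, 0.5, 0], [0, 0, 0, 0, 0, 0, 0]]]}}

```text
clock: 12.0
eef_pos: [0.5972, -0.0279, 0.2345]
orientation: [2.24, -0.664, 1.572]
ft_force: [1.0, 0.3, 0.2]
gripper_width: -0.0001
grasp_force: 0.2
```

>>> {"api": "servo_tool", "payload": {"steps": [[[0, 0.24, 0, -0.7, 0, 0.25, 0], [0, 0.24, 0, -0.7, 0, 0.25, 0], [0, 0.24, 0, -0.7, 0, 0.25, 0], [0, 0, 0, 0, 0, 0, 0]]]}}

```text
clock: 12.4
eef_pos: [0.5925, -0.0339, 0.2335]
orientation: [2.215, -0.703, 1.551]
ft_force: [0.2, 5.1, -2.9]
gripper_width: -0.0002
grasp_force: 2.3
```

```bash
python3 ring.py
```

```text
[ 0.12  0.28  2.25  4.18  0.82 -2.12] [ 0.5925 -0.0339  0.2335] [ 0.2  5.1 -2.9] [[0.28, -0.576, 0.768], [-0.198, -0.817, -0.541], [0.939, -0.001, -0.343]]
scene 96 274 289 211 243
side 61 360 366 198 226
scene 0.68 [ 0.695 -0.077  0.145] angle -29.8
side 0.65 [0.531 0.039 0.145] angle 48.0
```

>>> {"api": "servo_tool", "payload": {"steps": [[[-0.3, 0, 0.1, 0, 0, 0, 0], [-0.3, 0, 0.1, 0, 0, 0, 0], [0, 0, 0, 0, 0, 0, 0], [0, 0, 0, 0, 0, 0, 0]]]}}

```text
clock: 13.0
eef_pos: [0.5925, -0.0346, 0.2279]
orientation: [2.212, -0.704, 1.552]
ft_force: [0.2, -0.4, -1.0]
gripper_width: -0.0004
grasp_force: 0.0
```

```bash
python3 ring.py
python3 - <<'E'
from h import *
A=[optics.snapshot(c) for c in ["scene","side"]]
cv2.imwrite("pics/e.png",np.hstack([cv2.resize(A[1][150:270,280:440],(400,300),interpolation=cv2.INTER_CUBIC),cv2.resize(A[0][190:340,220:420],(400,300),interpolation=cv2.INTER_CUBIC)]))
E
```

```text
[ 0.12  0.3   2.25  4.16  0.84 -2.1 ] [ 0.5925 -0.0346  0.2279] [ 0.2 -0.4 -1. ] [[0.278, -0.578, 0.768], [-0.198, -0.816, -0.543], [0.94, -0.001, -0.341]]
scene 95 274 289 211 243
side 65 360 366 198 226
scene 0.88 [ 0.694 -0.084  0.145] angle -31.6
side 0.94 [ 0.697 -0.07   0.145] angle -27.8
```

View pics/e.png

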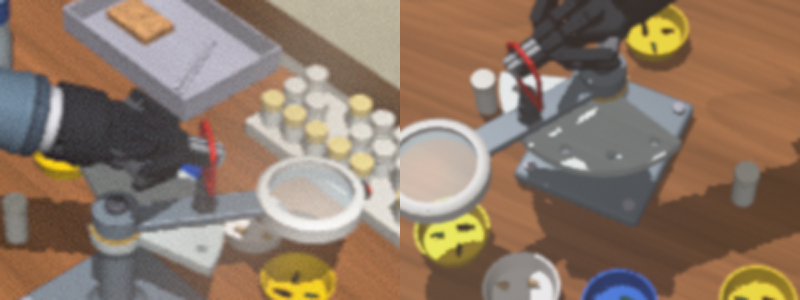

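Run:
```python
from h import *
w,h,c=26,29,12
cor=np.array([(-w,-h),(w,-h),(w,h-c),(w-c,h),(-w+c,h),(-w,h-c)])/1e3
def proj(cam,X):
    k=optics.calibration(cam); f=240/np.tan(np.radians(k["vertical_fov"])/2); T=np.linalg.inv(np.array(k["T"])); p=X@T[:3,:3].T+T[:3,3]
    return np.c_[p[:,0]/p[:,2]*f+k["cx"],p[:,1]/p[:,2]*f+k["cy"]]
for a in (0,-20,-26,-28,-30,-32):
  for z in (.222,.232):
    t=np.radians(a-1.5); x,y=.518+.09*np.cos(t),.0246+.09*np.sin(t)
    X=np.c_[x-np.sin(t)*cor[:,0],y+np.cos(t)*cor[:,0],z+cor[:,1]]
    print(a,z,*[(np.r_[proj(k,X).min(0),proj(k,X).max(0)]).round(1).tolist() for k in("scene","side")])
```

```text
0 0.222 [289.5, 228.1, 314.5, 253.3] [346.8, 187.9, 360.6, 213.8]
0 0.232 [289.2, 224.9, 314.4, 250.4] [346.8, 184.8, 360.7, 210.8]
-20 0.222 [279.6, 218.3, 298.8, 248.3] [356.0, 194.6, 363.9, 222.5]
-20 0.232 [279.3, 215.1, 298.6, 245.4] [356.1, 191.5, 364.0, 219.6]
-26 0.222 [277.7, 214.6, 294.6, 246.0] [358.1, 196.9, 364.0, 225.3]
-26 0.232 [277.4, 211.4, 294.4, 243.1] [358.2, 193.8, 364.1, 222.3]
-28 0.222 [277.2, 213.3, 293.3, 245.1] [358.7, 197.7, 363.9, 226.2]
-28 0.232 [276.8, 210.2, 293.1, 242.2] [358.8, 194.6, 364.1, 223.2]
-30 0.222 [276.7, 212.0, 292.1, 244.2] [359.3, 198.6, 363.8, 227.1]
-30 0.232 [276.4, 208.9, 291.8, 241.3] [359.4, 195.4, 364.0, 224.1]
-32 0.222 [276.3, 210.7, 290.8, 243.3] [359.9, 199.4, 363.6, 228.0]
-32 0.232 [276.0, 207.5, 290.6, 240.4] [360.0, 196.3, 363.8, 225.1]
```

>>> {"api": "servo_tool", "payload": {"steps": [[[0, 0.2, 0, 0, 0, 0, 0], [0, 0.1, 0, 0, 0, 0, 0], [0, 0, 0, 0, 0, 0, 0]]]}}

```text
clock: 13.6
eef_pos: [0.5915, -0.0356, 0.228]
orientation: [2.215, -0.701, 1.553]
ft_force: [2.3, 4.8, 1.4]
gripper_width: -0.0
grasp_force: 2.5
```

```bash
python3 ring.py
```

```text
[ 0.12  0.3   2.26  4.15  0.83 -2.09] [ 0.5915 -0.0356  0.228 ] [2.3 4.8 1.4] [[0.279, -0.575, 0.77], [-0.197, -0.818, -0.54], [0.94, -0.001, -0.341]]
scene 98 274 289 211 243
side 69 361 366 198 226
scene 0.69 [ 0.698 -0.084  0.145] angle -31.0
side 0.83 [ 0.692 -0.077  0.145] angle -30.3
```

Run:
```python
from h import *
s=sensors.state(); T=R.from_rotvec(s["orientation"]); q=s["joints"]
for d in ([0,-.007,0],[0,-.007,-.03],[0,-.007,-.05],[0,-.007,-.065],[.05,-.007,-.065],[.1,-.007,-.065]):
    q,e=ik(s["eef_pos"]+T.apply(d),T,q); print(d,q.round(2),round(e,4))
```

```text
[0, -0.007, 0] [ 0.13  0.31  2.24  4.17  0.84 -2.1 ] 0.0
[0, -0.007, -0.03] [ 0.19  0.26  2.26  4.25  0.85 -2.15] 0.0
[0, -0.007, -0.05] [ 0.23  0.24  2.28  4.3   0.87 -2.18] 0.0
[0, -0.007, -0.065] [ 0.26  0.22  2.29  4.33  0.88 -2.2 ] 0.0045
[0.05, -0.007, -0.065] [ 0.2   0.12  2.26  4.33  0.8  -2.3 ] 0.0307
[0.1, -0.007, -0.065] [ 0.15  0.04  2.22  4.33  0.73 -2.39] 0.0589
```

>>> {"api": "servo_tool", "payload": {"steps": [[[0, -0.4, 0, 0, 0, 0, 0], [0, -0.4, 0, 0, 0, 0, 0], [0, 0, 0, 0, 0, 0, 0]]]}}

```text
clock: 14.1
eef_pos: [0.5956, -0.0299, 0.2278]
orientation: [2.213, -0.704, 1.552]
ft_force: [-1.0, 0.0, -0.2]
gripper_width: -0.0002
grasp_force: 0.0
```

>>> {"api": "servo_tool", "payload": {"steps": [[[0, 0, -1.0, 0.9, 0, -0.3, 0], [0, 0, -1.0, 0.9, 0, -0.3, 0], [0, 0, -1.2, 0.9, 0, -0.3, 0], [0, 0, -1.5, 0.9, 0, -0.3, 0], [0, 0, -1.5, 0.9, 0, -0.3, 0]]]}}

```text
clock: 14.6
eef_pos: [0.5452, 0.0022, 0.2493]
orientation: [2.271, -0.62, 1.593]
ft_force: [0.0, 0.4, 1.4]
gripper_width: 0.0
grasp_force: 0.0
```

>>> {"api": "servo_tool", "payload": {"steps": [[[1.5, 0, -0.6, 2.8, 0, -1.0, 0], [2, 0, -0.7, 2.8, 0, -1.0, 0], [2, 0, -0.7, 2.8, 0, -1.0, 0], [2, 0, -0.7, 2.8, 0, -1.0, 0], [0, 0, 0, 0, 0, 0, 0]]]}}

```text
clock: 15.1
eef_pos: [0.546, 0.0009, 0.3331]
orientation: [2.394, -0.397, 1.694]
ft_force: [0.3, -0.1, 0.3]
gripper_width: -0.0001
grasp_force: 0.0
```

```bash
python3 ring.py
python3 - <<'E'
from h import *
A=[]
for c in ["scene","side"]:
    A.append(optics.snapshot(c))
    for n in ("yellow_dish_mid","white_dish_mid","blue_dish_mid"):
        for r in optics.tip_of(n,c)[:3]: print(c,n,round(r["score"],2),atz(c,r["xy"],.011).round(3))
cv2.imwrite("pics/f.png",np.hstack([cv2.resize(A[1][150:270,280:440],(400,300),interpolation=cv2.INTER_CUBIC),cv2.resize(A[0][190:340,220:420],(400,300),interpolation=cv2.INTER_CUBIC)]))
E
```

```text
[-0.03 -0.13  2.34  3.92  0.4  -2.2 ] [0.546  0.0009 0.3331] [ 0.3 -0.1  0.3] [[0.314, -0.319, 0.894], [-0.111, -0.948, -0.299], [0.943, -0.006, -0.333]]
scene 100 274 289 211 242
side 93 360 366 198 227
scene 0.74 [ 0.695 -0.08   0.145] angle -30.6
side 0.61 [ 0.691 -0.08   0.145] angle -31.2
scene yellow_dish_mid 0.78 [ 0.686 -0.081  0.011]
scene yellow_dish_mid 0.56 [0.348 0.01  0.011]
scene white_dish_mid 0.68 [0.722 0.015 0.011]
scene white_dish_mid 0.36 [ 0.412 -0.027  0.011]
scene blue_dish_mid 0.83 [0.69  0.116 0.011]
scene blue_dish_mid 0.63 [0.503 0.176 0.011]
side yellow_dish_mid 0.97 [ 0.692 -0.078  0.011]
side yellow_dish_mid 0.89 [0.353 0.008 0.011]
side yellow_dish_mid 0.82 [0.632 0.255 0.011]
side white_dish_mid 0.58 [0.728 0.026 0.011]
side blue_dish_mid 0.52 [0.695 0.121 0.011]
```

View pics/f.png

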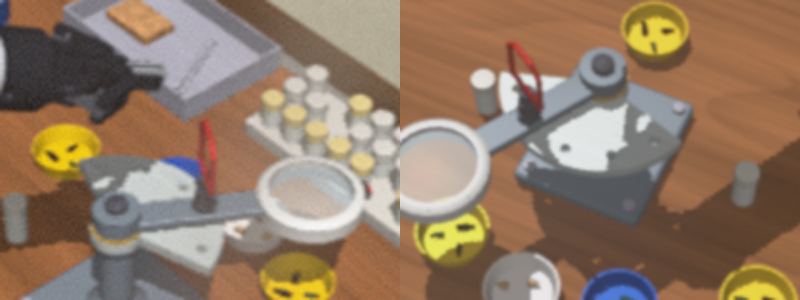

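The arm is at -30° with the pin home. The lens at (0.693, -0.080) sits over the yellow dish at (0.689, -0.080), and the robot is clear, so I'm handing in.

```bash
python3 -c "
from h import *
print(order.sign_off())"
```

```text
the job is handed in; nothing more can be done
None
```

I handed the job in with the pin home in the next hole and the lens over the yellow dish to within about 5 mm. The arm did not move under a 5 N sideways push, no dish had visibly moved, and the robot was clear; the sign-off gave no verdict.

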